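# Set the stop screw of a desk press to a steel block

## Robot

A 7-joint arm with a two-finger parallel gripper is mounted at the origin on the work surface. World frame = base frame: x ahead of the robot, y to its left, z up, the work surface at z = 0. Lengths are in m, angles in rad, forces in N, time in s.
With the tool pointing down it reaches from about 0.35 to 0.9 m from the base axis. Payload 7.2 kg.
Tool frame: the origin (TCP) lies at the very end of the fingers, on their centre line; the grasp point (between the pads) lies 19 mm behind it; z points along the fingers, y is the direction in which the jaws open and shut (so a half turn about z gives the same grasp; the last joint's range is limited). The gripper opens to 88 mm and grips with 3 to 60 N. Pads are 20 mm wide; open, the fingers measure 115 mm over their backs; the gripper's body (75 mm by 178 mm) begins 61 mm behind the grasp point.
Start: joints at [-1.413, 0.411, -0.013, 1.596, 0.006, 1.134, -0.082], TCP at [0.14, 0.609, 0.223] pointing down, gripper open.
Joint ranges: [-2.95, 2.95], [-0.29, 1.99], [-1.47, 1.44], [0.14, 2.54], [-1.03, 4.17], [0.13, 1.85], [-2.86, 2.86]. Speed limits (rad/s): [2.39, 2.39, 3.01, 3.01, 3.14, 3.14, 3.14].

## Interface

Orientations are given as a 3x3 rotation matrix whose columns are the frame's x, y, z axes.
In Python, from rig import r gives the robot as it stands.
- The arm moves only by the tool send_rows, never from a script. Its argument "rows" is a list of rows, each a list of 3 entries, a list of its own where there are three numbers: the shift along the world's x, y, z in mm, then the turn about the world's z in rad, then the finger opening in mm, from 0 to 87.8. A call has 1 to 8 rows; each row is the pose to reach, as a shift and turn from the pose measured when the call began; what a row does not reach only later rows make up. A row lasts 1/12 s, in which the tool goes at most 41.7 mm and 7.16 degrees, less where a joint would pass 70% of its speed; a pose out of reach is approached as far as the arm can. A call with a gripper value outside its range is refused whole. The fingers move at their own pace and stop on an object; the grip force is fixed at half the most. Time passes only in rows, so rows that repeat a pose let the fingers close. It gives the time, the measured TCP pose, the force and the opening at its end, in the units of the state.
- r.get_obs(): the state, without advancing time (a new reading comes with each control period).
- r.grab_frame(name): name is "scene" or "top" or "wrist"; returns a dict with "color" (400x640x3 uint8, red, green, blue), "K" (3x3 intrinsics, pixels), "rvec" (rotation vector, rad) and "tvec" (3), from world to camera coordinates, as OpenCV has them. Camera axes: x right, y down, z forward; pixel columns grow to the right and rows downward; lengths in m; the calibration is good to about 2 mm. The wrist camera is an equidistant fisheye: a pixel r from the principal point sees the ray r / f radians off the axis. A picture is of the moment at which its call begins. There is no depth.
- r.hand_in(): hands the job in, once; it reports no verdict.
Trained networks look in a picture, given as the dict that the camera call returned (one of the last four; its "shot" number tells which), for a name from the list of things; names that differ only in an ending like _2 or _b are one class to them, and where a whole thing is asked for, a point or a joint stands for the part that bears it (a point fixed in the world has none). Each returns a list of dicts, best first, with "p" (0 to 1); they miss things now and then, are a little off and sometimes report something else, mostly with a low value. They report only what shows in the picture. A call takes as long as a camera call.
- r.spot_in(picture, label): "position" ([x, y, z] in m, in world coordinates, good to about 4 mm: the middle of the surface that is visible of it).
- r.masks_of(picture, label): "mask" (400x640 bool, what is visible of it).
The state is a dict: "clock": time; "joints": joint angles; "joint_velocities": joint speeds; "joint_torque": joint torques, N m; "ee_pos": TCP position; "tool_rot": TCP orientation; "ft_force": force on the tool from outside, world axes, zero at the start; "wrist_torque": the same for the moment, N m; "width": finger opening in m.
Only numpy, scipy, OpenCV 4.12 (cv2) and the standard library are available. Lean on these libraries where they do the work, as an engineer would, in place of code of your own. Each camera call takes 0.05 s, during which the arm holds its last target. There are 200 camera calls.

## Task

Take the driver out of its wooden stand and, with its blade in the slot, turn the stop screw of the small desk press clockwise until the foot under the press arm just drags on the steel block lying beneath it: a light, sure touch of about 8 newtons, never jammed. Turn the screw with the driver only, not with the fingers; then stand the driver back upright and fully down in its stand, leaving the block where it lies under the foot and the other desk things undisturbed.

Things in the scene. Friction and masses are not known exactly. Their poses are not given: they have to be found in the camera images.
- press: Small dark steel C-frame desk press, fixed to the desk. Origin: centre of the underside of its 120 x 120 x 12 mm bed, vertically below the screw axis; z up. The channel for the block runs along its x axis between two 80 mm long steel guides (33 mm apart, 10 mm high). A column stands 35 to 57 mm to its +y side and carries an arm 50 mm wide (x) over the bed, from y = -28 to 57 mm; arm underside 64 mm, top 80 mm above the desk.
- screw: Steel stop screw in the press arm, oblong head 38 x 26 mm, 14 mm high. Origin on the turning axis at the head's underside, 83 mm above the desk; z up, x along the slot. Clockwise seen from above lowers the foot by 4.5 mm per rad; range 0.2 rad anticlockwise to 4 rad clockwise of the start. The head stays at its height. Turns freely at about 0.03 N m and holds where it is left.
- slot (a point): Middle of the slot's mouth in the screw's head: on the screw axis, level with the head top, 97 mm above the desk; x along the slot, z up. The slot is closed at its ends, 28 mm long (x), 8 mm wide (y), 10 mm deep, its mouth chamfered 1.5 mm.
- touch (a point): Fixed point on the screw axis 32 mm above the desk, where the foot (round, steel, 28 mm wide, turns with the screw, sprung 7 N per mm, 6 mm travel) will meet the block's top. The foot's reach is not measured: it starts 1 to 6 mm above this point, 0.2 to 1.4 rad of turning away. Once it touches, load grows by 30 N per rad, and the turning torque by about 0.0065 to 0.011 N m per newton.
- block: Loose plain steel setting block (ruler block), 90 x 30 x 20 mm (x, y, z), 0.4 kg, lying on the bed in the channel beneath the foot, its top 32 mm above the desk. Origin: centre of its underside.
- driver: Loose broad-bladed driver standing upright, blade down, 115 mm tall, about 0.14 kg. Origin: centre of the blade's tip (lowest point); z up along the driver to the handle; x along the blade's width. Blade 22 mm wide (x) and 5 mm thick (y), up to 15 mm from the tip; the last 4 mm narrow to 18 x 3.5 mm. Then a 10 mm round shank to 45 mm, a brass collar of 36 mm diameter from 45 to 53 mm, and a square dark wooden handle 24 x 24 mm (faces along x and y) from 53 to 115 mm.
- stand: Dark wooden block 70 x 80 x 50 mm (x, y, z), fixed to the desk. Origin: centre of its underside. In the centre of its top is an oblong hole 30 mm long (x) and 12 mm wide (y), 47 mm deep. With the driver in it the collar's underside rests on the top face, 50 mm above the desk, and the driver's origin is 5 mm above the stand's.
- stapler: Bystander: old nickel desk stapler, 130 mm long, 36 mm wide, 54 mm high, loose. Origin: centre of its underside.
- paperweight: Bystander: round pewter paperweight, 68 mm diameter, 34 mm high, loose. Origin: centre of its underside.
- dish: Bystander: white porcelain clip dish, 84 mm diameter, 28 mm high, loose. Origin: centre of its underside.

How it is judged:
On the way, in this order (a step that is already met when the one before it is completed fails the run):
1. the driver's blade is down in the screw's slot (horizontal distance between driver and slot below 0.006 m and z of driver in the frame of slot below -0.004 m and angle between the x axis of driver and the x axis of screw, either way round below 0.35 rad), for 0.1 s.
2. with the driver still in the slot, the foot bears lightly on the block (3 to 14 N) (contact force between screw and block between 3 and 14 N and horizontal distance between driver and slot below 0.008 m and z of driver in the frame of slot below -0.002 m), for 0.1 s.
At the end, for the whole second after the job is handed in: The screw's foot presses on the block with 3 to 14 N; the block lies within 10 mm of where it started, under the foot; the driver stands released in its stand, within 12 mm of its centre, tip no more than 9 mm above the stand's underside, upright within 0.1 rad; driver and block at rest (contact force between screw and block between 3 and 14 N and horizontal distance between driver and stand below 0.012 m and z of driver in the frame of stand below 0.009 m and angle between driver's own z axis and vertical below 0.1 rad and linear speed of driver below 0.02 m/s and distance of block from where it was at the start of the episode below 0.01 m and linear speed of block below 0.01 m/s); the robot touches nothing.
It fails at once if the foot is jammed on the block (more than 22 N) (contact force between screw and block above 22 N).
It fails at once if the fingers push or turn the screw (more than 1 N) (contact force between the fingers and screw above 1 N).
It fails at once if a bystander (stapler, paperweight, dish) is moved by more than 20 mm (distance of any of stapler, paperweight, dish from where it was at the start of the episode above 0.02 m).
It also fails if it takes over 61 s, if anything falls off the work surface, if the arm or the gripper's body presses on something with over 40 N, if the wrist force passes 120 N, or if a joint passes its speed limit or range.

## Working session

There is one attempt and no reset: what is moved stays moved. The work goes in short steps, Python scripts to look and compute and a tool call to move; the robot and the scene stay as the last step left them, time stands still between calls to the robot, and variables do not carry over. Pictures are saved under pics/ and viewed, about 8 in all and at most 12, crops included, and the job is handed in when it is done.

Besides the shell and the picture viewer there is one more tool, called after "Call:" in YAML: its name, and indented under it one key for each argument. send_rows: Moves the arm, as the interface text tells. Its arguments: {"type":"object","properties":{"rows":{"type":"array","items":{"type":"array"}}},"required":["rows"]}

```bash
mkdir -p pics; ls; cat > h.py <<'E'
import numpy as np,cv2
from rig import r
def save(f,n,crop=None,s=1):
    im=f["color"]
    if crop: im=im[crop[1]:crop[3],crop[0]:crop[2]]
    im=cv2.resize(im,None,fx=s,fy=s,interpolation=cv2.INTER_CUBIC)
    cv2.imwrite(f"pics/{n}.png",im[...,::-1])
def ray(f,uv):
    R,_=cv2.Rodrigues(np.array(f["rvec"],float)); t=np.array(f["tvec"],float).ravel()
    K=np.array(f["K"]); d=np.linalg.inv(K)@[uv[0],uv[1],1.]
    return -R.T@t, R.T@d
def at_z(f,uv,z):
    c,d=ray(f,uv); return c+d*(z-c[2])/d[2]
def proj(f,P):
    return cv2.projectPoints(np.array(P,float).reshape(-1,3),np.array(f["rvec"],float),np.array(f["tvec"],float),np.array(f["K"],float),None)[0].reshape(-1,2)
E
python3 - <<'E'
from h import *
np.set_printoptions(precision=4,suppress=True)
for n in ["scene","top"]:
    f=r.grab_frame(n); save(f,n+"0")
    print(n,"cam",ray(f,(0,0))[0])
    for l in ["press","screw","driver","stand","block","stapler","paperweight","dish"]:
        print(l,[(np.round(d["position"],4),round(d["p"],2)) for d in r.spot_in(f,l)[:2]])
o=r.get_obs();print(o["ee_pos"],o["tool_rot"],o["width"],o["clock"])
E
```

```text
pics
scene cam [ 0.8583 -0.452   0.7418]
press [(array([ 0.6025, -0.1371,  0.0097]), 0.68)]
screw [(array([ 0.5964, -0.1278,  0.0934]), 0.84)]
driver [(array([ 0.595 , -0.1298,  0.0978]), 0.69), (array([0.5867, 0.1714, 0.0928]), 0.62)]
stand [(array([0.5939, 0.1529, 0.0448]), 0.87)]
block [(array([ 0.6041, -0.1368,  0.0298]), 0.92)]
stapler [(array([0.7473, 0.1609, 0.0471]), 0.76), (array([ 0.6034, -0.1393,  0.0078]), 0.46)]
paperweight [(array([ 0.7572, -0.1801,  0.0283]), 0.69)]
dish [(array([0.7513, 0.0056, 0.014 ]), 0.86)]
top cam [0.5471 0.0098 0.9835]
press [(array([ 0.5872, -0.1159,  0.0101]), 0.68)]
screw [(array([ 0.5946, -0.1285,  0.0964]), 0.67)]
driver [(array([0.5836, 0.1727, 0.1214]), 0.57)]
stand [(array([0.5782, 0.1702, 0.053 ]), 0.88), (array([ 0.7543, -0.168 ,  0.0236]), 0.42)]
block [(array([ 0.5694, -0.1274,  0.0317]), 0.75)]
stapler [(array([0.7374, 0.179 , 0.0568]), 0.79)]
paperweight [(array([ 0.7504, -0.1647,  0.0228]), 0.91)]
dish [(array([ 0.7589, -0.0022,  0.017 ]), 0.62)]
[0.1399 0.6092 0.2227] [[-0.9746  0.2239  0.    ]
 [ 0.2239  0.9746  0.0001]
 [ 0.      0.0001 -1.    ]] 0.0875926467530794 0.9
```

```bash
python3 - <<'E'
import cv2,numpy as np
a=cv2.imread("pics/top0.png");
cv2.imwrite("pics/top0c.png",cv2.resize(a[50:350,200:600],None,fx=2,fy=2,interpolation=cv2.INTER_CUBIC))
E
```

```text
(no output)
```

View pics/top0.png

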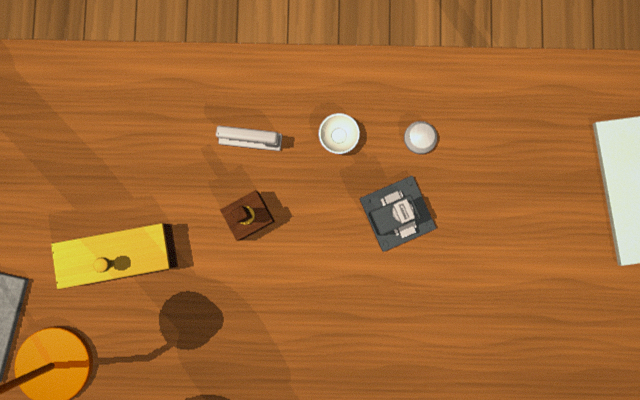

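View pics/scene0.png

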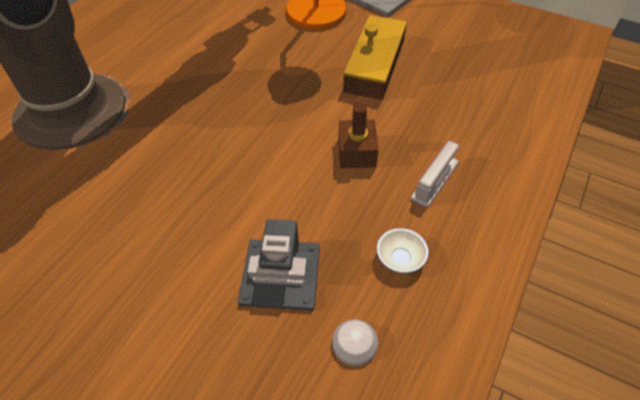

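The top view shows the stand near (247,215) with the driver's handle above it, the press near (400,213) with the screw at (403,211), and the bystanders along row 135. An orange lamp-like disc is at (50,365) and a yellow box at (110,258). I'll place these obstacles relative to the arm before moving.

```bash
python3 - <<'E'
from h import *
np.set_printoptions(precision=4,suppress=True)
s=r.grab_frame("scene");t=r.grab_frame("top")
def tri(a,b):
    c1,d1=ray(s,a);c2,d2=ray(t,b)
    k=np.linalg.lstsq(np.c_[d1,-d2],c2-c1,rcond=None)[0]
    return c1+k[0]*d1,c2+k[1]*d2
print("disc",tri((316,8),(52,366)),"knob",tri((371,31),(103,264)),"box corner",tri((405,24),(52,243)))
print("TCP px",proj(t,[.14,.609,.223]),proj(s,[.14,.609,.223]))
# orientations by masks in top view
for l,z in (("stand",.05),("press",.012),("screw",.097),("block",.032)):
    m=r.masks_of(t,l)
    if m:
        m=m[0]["mask"].astype(np.uint8); c=cv2.findContours(m,0,1)[0]; c=max(c,key=cv2.contourArea)
        b=cv2.boxPoints(cv2.minAreaRect(c)); P=np.array([at_z(t,p,z) for p in b])[:,:2]
        e=[P[1]-P[0],P[2]-P[1]]
        print(l,"ctr",P.mean(0),[ (np.linalg.norm(x),np.degrees(np.arctan2(x[1],x[0]))) for x in e])
E
```

```text
disc (array([0.2792, 0.5617, 0.0108]), array([0.2794, 0.5618, 0.0108])) knob (array([0.4869, 0.4338, 0.0887]), array([0.4877, 0.4343, 0.0889])) box corner (array([0.52  , 0.5541, 0.0459]), array([0.524 , 0.5562, 0.047 ]))
TCP px [[-66.0881 497.2103]] [[ 271.9256 -101.4244]]
stand ctr [0.5842 0.1744] [(np.float64(0.08556280982124971), np.float64(-59.97941121339827)), (np.float64(0.07396626345989976), np.float64(-149.83253252276035))]
press ctr [ 0.594 -0.125] [(np.float64(0.12080191443430863), np.float64(-65.66931903221918)), (np.float64(0.11954818051012395), np.float64(-156.5080442139579))]
screw ctr [ 0.5947 -0.123 ] [(np.float64(0.03792719029581606), np.float64(-65.92755657625432)), (np.float64(0.038315691664271206), np.float64(-156.57583284433616))]
block ctr [ 0.5601 -0.1399] [(np.float64(0.03275071317199544), np.float64(-67.40214684886395)), (np.float64(0.021721703444016412), np.float64(-157.93244983683186))]
```

Call:
send_rows:
  rows:
    - [[-8,-40,10],0,87]
    - [[-16,-80,20],0,87]
    - [[-24,-120,30],0,87]
    - [[-30,-160,40],0,87]
    - [[-36,-200,50],0,87]
    - [[-20,-225,55],0,87]
    - [[15,-245,57],0,87]
    - [[50,-265,57],0,87]

```text
clock: 1.87
ee_pos: [0.1901, 0.3433, 0.2809]
tool_rot: [[-0.975, 0.221, 0.001], [0.221, 0.975, 0.003], [-0.0, 0.003, -1.0]]
ft_force: [0.9, 1.0, 0.6]
width: 0.0868
```

Call:
send_rows:
  rows:
    - [[35,-25,0],-0.1,87]
    - [[70,-48,0],-0.2,87]
    - [[105,-70,0],-0.3,87]
    - [[142,-85,0],-0.4,87]
    - [[180,-100,0],-0.5,87]
    - [[218,-115,0],-0.6,87]
    - [[256,-130,0],-0.7,87]
    - [[294,-145,-10],-0.8,87]

```text
clock: 2.53
ee_pos: [0.4865, 0.1977, 0.2728]
tool_rot: [[-0.517, 0.856, 0.006], [0.856, 0.517, 0.004], [0.0, 0.007, -1.0]]
ft_force: [0.8, 1.0, 0.8]
width: 0.0872
```

```bash
python3 - <<'E'
from h import *
np.set_printoptions(precision=4,suppress=True)
o=r.get_obs();print(o["ee_pos"],o["joints"])
f=r.grab_frame("wrist");save(f,"w1",None,1.25)
R,_=cv2.Rodrigues(np.array(f["rvec"],float));print(-R.T@np.array(f["tvec"]).ravel(),R[2],f["K"])
for l in ["driver","stand","screw"]:
    print(l,[(np.round(d["position"],4),round(d["p"],2)) for d in r.spot_in(f,l)[:2]])
E
```

```text
[0.4865 0.1977 0.2728] [-0.8925  0.1974  0.491   1.8001 -0.1021  1.1616  0.1739]
[0.4422 0.2707 0.4352] [ 0.1646 -0.2574 -0.9522] [[309.7069   0.     321.768 ]
 [  0.     309.7069 202.6837]
 [  0.       0.       1.    ]]
driver [(array([0.5775, 0.1781, 0.1042]), 0.81)]
stand [(array([0.5694, 0.1971, 0.0525]), 0.63)]
screw [(array([ 0.5926, -0.1176,  0.0928]), 0.79), (array([ 0.7698, -0.0226,  0.0222]), 0.58)]
```

View pics/w1.png

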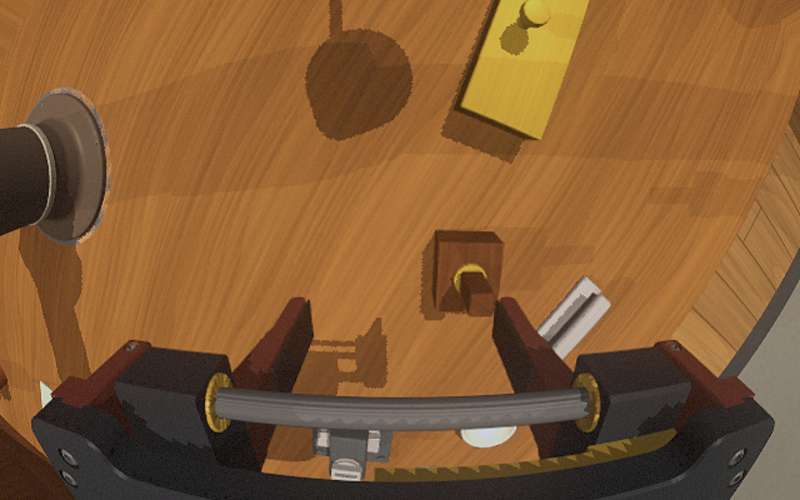

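The wrist view shows the stand near (470,270) with the driver's dark handle at (475,293), between and slightly outside the right finger. I'll zoom into both views to measure the stand's corners and the screw's slot.

```bash
cat >> h.py <<'E'
def wz(f,uv,z):
    uv=np.atleast_2d(np.array(uv,float)); K=f["K"];R,_=cv2.Rodrigues(np.array(f["rvec"],float));t=np.array(f["tvec"],float).ravel()
    p=(uv-[K[0][2],K[1][2]])/K[0][0]; th=np.linalg.norm(p,axis=1,keepdims=True)
    d=np.c_[p/th*np.sin(th),np.cos(th)]@R; c=-R.T@t
    return c+d*((z-c[2])/d[:,2:3])
def wrect(f,cx,cy,z,half,n=300):
    # rectify plane z=const patch from wrist fisheye; image up=+x world, left=+y
    K=f["K"];R,_=cv2.Rodrigues(np.array(f["rvec"],float));t=np.array(f["tvec"],float).ravel()
    g=np.linspace(-half,half,n); X,Y=np.meshgrid(cx-g,cy-g,indexing="ij")
    P=np.stack([X,Y,np.full_like(X,z)],-1)@R.T+t
    rr=np.hypot(P[...,0],P[...,1]);th=np.arctan2(rr,P[...,2])
    u=K[0][0]*th*P[...,0]/rr+K[0][2];v=K[0][0]*th*P[...,1]/rr+K[1][2]
    return cv2.remap(f["color"],u.astype(np.float32),v.astype(np.float32),cv2.INTER_CUBIC)
def trect(f,cx,cy,z,half,n=300):
    g=np.linspace(-half,half,n); X,Y=np.meshgrid(cx-g,cy-g,indexing="ij")
    uv=proj(f,np.stack([X,Y,np.full_like(X,z)],-1)).reshape(n,n,2).astype(np.float32)
    return cv2.remap(f["color"],uv[...,0],uv[...,1],cv2.INTER_CUBIC)
E
python3 - <<'E'
from h import *
f=r.grab_frame("wrist");t=r.grab_frame("top");s=r.grab_frame("scene")
a=[wrect(f,.585,.175,.05,.06,260),trect(t,.585,.175,.05,.06,260),trect(s,.585,.175,.05,.06,260),
   wrect(f,.585,.175,.12,.06,260),trect(t,.585,.175,.12,.06,260),trect(t,.595,-.125,.097,.04,260)]
for im in a:
    cv2.drawMarker(im,(130,130),(0,255,0),cv2.MARKER_CROSS,12)
im=np.vstack([np.hstack(a[:3]),np.hstack(a[3:])]);cv2.imwrite("pics/c1.png",im[...,::-1])
E
```

```text
(no output)
```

View pics/c1.png

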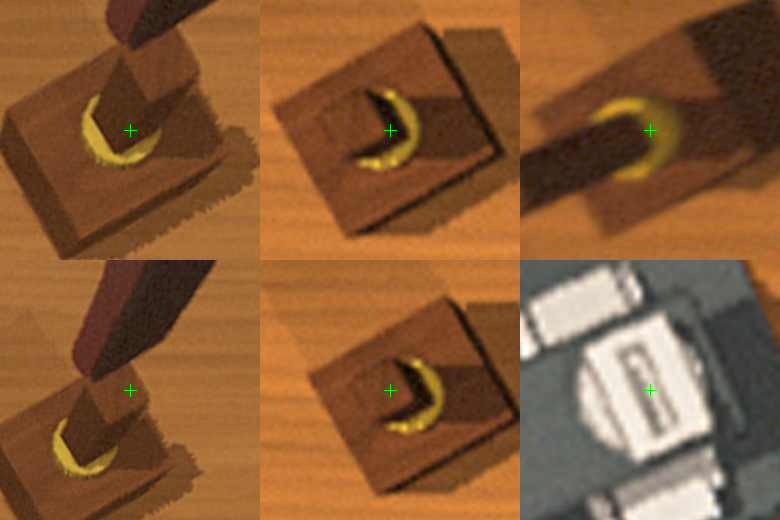

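In the rectified panels, the stand's top corners give a centre of about (0.585, 0.177) with x at 29.6° and edges of 79.5 and 69 mm, which match the given sizes. The slot is centred at about (0.595, −0.124) and lies at 24.4°. It measures 30 mm long, consistent with the stated 28 mm. Next I'll move over the driver.

Call:
send_rows:
  rows:
    - [[33,-6,0],-0.02,87]
    - [[66,-13,0],-0.03,87]
    - [[98,-19,-20],-0.03,87]
    - [[98,-19,-60],-0.03,87]
    - [[98,-19,-90],-0.03,87]
    - [[98,-19,-110],-0.03,87]
    - [[98,-19,-115],-0.03,87]
    - [[98,-19,-115],-0.03,87]

```text
clock: 3.55
ee_pos: [0.5794, 0.1812, 0.1556]
tool_rot: [[-0.499, 0.867, 0.0], [0.867, 0.499, 0.002], [0.002, 0.001, -1.0]]
ft_force: [0.6, -0.5, 0.4]
width: 0.087
```

```bash
python3 - <<'E'
from h import *
f=r.grab_frame("wrist");t=r.grab_frame("top")
o=r.get_obs();print(o["ee_pos"],o["clock"])
x,y=o["ee_pos"][:2]
a=[f["color"][:,:],]
b=[wrect(f,x,y,.12,.06,260),wrect(f,x,y,.05,.06,260)]
for im in b: cv2.drawMarker(im,(130,130),(0,255,0),cv2.MARKER_CROSS,12)
im=np.vstack([f["color"],np.pad(np.hstack(b),((0,0),(0,120),(0,0)))])[:600]
cv2.imwrite("pics/c2.png",np.vstack([f["color"][100:],np.pad(np.hstack(b),((0,0),(0,120),(0,0)))])[...,::-1])
E
```

```text
[0.58123638 0.18116827 0.15807013] 3.65
```

View pics/c2.png

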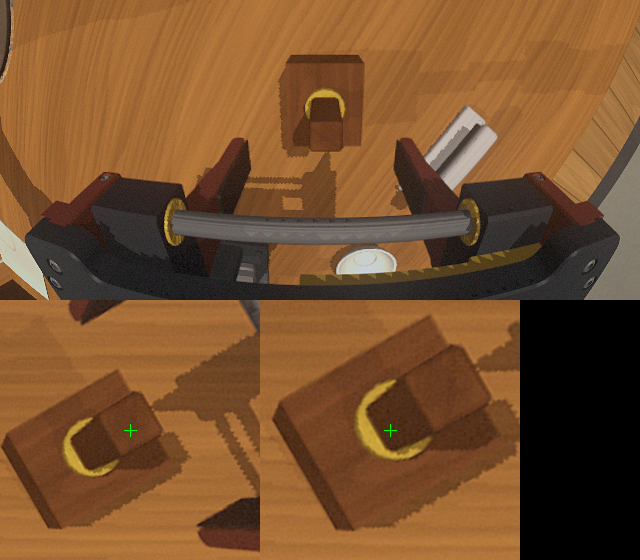

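The wrist picture has the driver centred between the fingers at (325,115). The rectified handle-top centre is within about 2 mm of the TCP, and its edges run at about 30° as expected. I'll descend and grip.

Call:
send_rows:
  rows:
    - [[1,-1,-25],0,87]
    - [[1,-1,-50],0,87]
    - [[1,-1,-75],0,87]
    - [[1,-1,-80],0,87]
    - [[1,-1,-80],0,87]

```text
clock: 4.07
ee_pos: [0.582, 0.1805, 0.0783]
tool_rot: [[-0.499, 0.867, 0.004], [0.867, 0.499, 0.004], [0.001, 0.005, -1.0]]
ft_force: [0.0, 0.5, 1.3]
width: 0.0868
```

Call:
send_rows:
  rows:
    - [[0,0,0],0,60]
    - [[0,0,0],0,40]
    - [[0,0,0],0,20]
    - [[0,0,0],0,15]
    - [[0,0,0],0,15]
    - [[0,0,0],0,15]
    - [[0,0,0],0,15]
    - [[0,0,0],0,15]

```text
clock: 4.73
ee_pos: [0.582, 0.1805, 0.0784]
tool_rot: [[-0.499, 0.867, 0.004], [0.867, 0.499, 0.004], [0.001, 0.005, -1.0]]
ft_force: [-0.9, 0.2, -0.2]
width: 0.037
```

Call:
send_rows:
  rows:
    - [[0,0,0],0,15]
    - [[0,0,0],0,15]
    - [[0,0,0],0,15]
    - [[0,0,0],0,15]
    - [[0,0,0],0,15]
    - [[0,0,0],0,15]
    - [[0,0,0],0,15]
    - [[0,0,0],0,15]

```text
clock: 5.4
ee_pos: [0.582, 0.1805, 0.0783]
tool_rot: [[-0.499, 0.867, 0.004], [0.867, 0.499, 0.004], [0.001, 0.005, -1.0]]
ft_force: [0.7, -0.0, -0.3]
width: 0.024
```

Call:
send_rows:
  rows:
    - [[0,0,15],0,15]
    - [[0,0,40],0,15]
    - [[0,0,75],0,15]
    - [[0,0,110],0,15]
    - [[0,0,125],0,15]
    - [[2,-40,125],-0.03,15]
    - [[3,-75,125],-0.06,15]
    - [[5,-110,125],-0.1,15]

```text
clock: 6.07
ee_pos: [0.5865, 0.0695, 0.2036]
tool_rot: [[-0.41, 0.912, 0.004], [0.912, 0.41, 0.003], [0.001, 0.005, -1.0]]
ft_force: [0.6, -0.1, -1.6]
width: 0.0237
```

Call:
send_rows:
  rows:
    - [[2,-38,0],0,15]
    - [[3,-76,0],0,15]
    - [[5,-114,0],0,15]
    - [[7,-150,0],0,15]
    - [[8,-180,0],0,15]
    - [[8,-192,0],0,15]
    - [[8,-195,0],0,15]
    - [[8,-195,0],0,15]

```text
clock: 6.73
ee_pos: [0.5943, -0.1256, 0.2034]
tool_rot: [[-0.409, 0.913, 0.004], [0.913, 0.409, 0.004], [0.002, 0.005, -1.0]]
ft_force: [1.0, -0.0, -1.9]
width: 0.0239
```

```bash
python3 - <<'E'
from h import *
w=r.grab_frame("wrist");s=r.grab_frame("scene");t=r.grab_frame("top");
o=r.get_obs();print(o["ee_pos"],o["tool_rot"],o["clock"],o["width"])
x,y=.595,-.124
b=[cv2.resize(w["color"][150:400,180:430],(390,390)),cv2.resize(s["color"][150:300,200:350],(390,390),interpolation=2),
 ]
c=[wrect(w,x,y,.097,.06,260),trect(s,x,y,.097,.05,260),trect(t,x,y,.097,.05,260)]
for im in c: cv2.drawMarker(im,(130,130),(0,255,0),cv2.MARKER_CROSS,12)
cv2.imwrite("pics/c3.png",cv2.resize(np.vstack([np.hstack(b),np.hstack(c)]),(720,600))[...,::-1])
E
```

```text
[ 0.59480304 -0.12287501  0.20335115] [[-0.41261089  0.91089952  0.00378393]
 [ 0.91090332  0.4125931   0.00469811]
 [ 0.00271829  0.00538529 -0.9999818 ]] 6.8833 0.024026041726341218
```

View pics/c3.png

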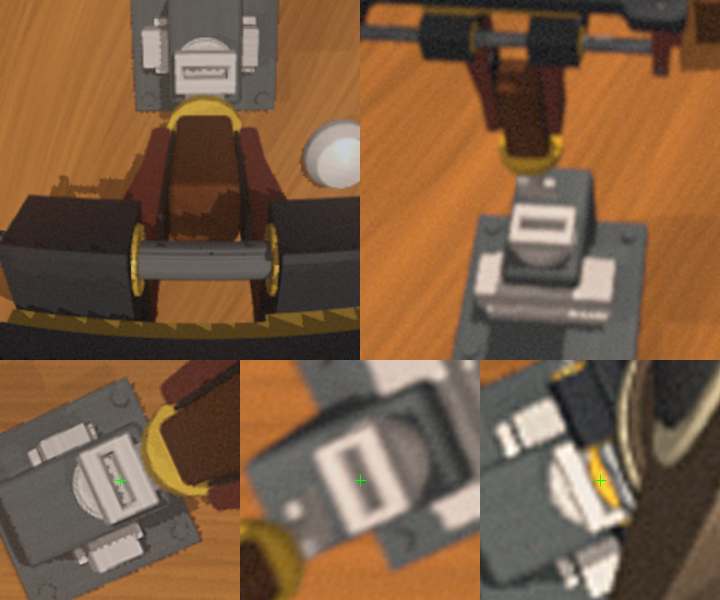

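The slot is visible in the wrist view at (205,72), and the scene view shows the blade just above the press arm at (535,183). Both relative stand-to-screw estimates put the TCP near (0.594, −0.120), so I'll lower to just above the head and check against the scene camera.

Call:
send_rows:
  rows:
    - [[-1,2.5,-10],0,15]
    - [[-1,2.5,-20],0,15]
    - [[-1,2.5,-26],0,15]
    - [[-1,2.5,-26],0,15]
    - [[-1,2.5,-26],0,15]

```text
clock: 7.3
ee_pos: [0.5934, -0.1201, 0.1765]
tool_rot: [[-0.413, 0.911, 0.002], [0.911, 0.413, 0.005], [0.003, 0.004, -1.0]]
ft_force: [0.9, -0.6, -0.8]
width: 0.0241
```

```bash
python3 - <<'E'
from h import *
s=r.grab_frame("scene");
o=r.get_obs();print(o["ee_pos"],o["clock"])
x0,y0,k=225,190,8
im=cv2.resize(s["color"][y0:y0+75,x0:x0+100],None,fx=k,fy=k,interpolation=2)
raw=im.copy()
def draw(P,c):
    uv=((proj(s,P)-[x0-.5+.5,y0])*k).round().astype(np.int32); cv2.polylines(im,[uv],True,c,1)
def rect(c,z,ang,L,W):
    a=np.radians(ang);e=np.array([np.cos(a),np.sin(a)]);n=np.array([-e[1],e[0]])
    return [[*(np.array(c)+i*L/2*e+j*W/2*n),z] for i,j in((1,1),(1,-1),(-1,-1),(-1,1))]
p=o["ee_pos"]; yaw=np.degrees(np.arctan2(o["tool_rot"][1][0],o["tool_rot"][0][0]))-90; print(yaw)
draw(rect((.595,-.1242),.097,24.4,.028,.008),(0,255,0))
draw(rect((.595,-.1242),.097,24.4,.038,.026),(0,255,0))
draw(rect(p[:2],p[2]-.0733,yaw,.018,.0035),(255,0,0))
draw(rect(p[:2],p[2]-.0733+.015,yaw,.022,.005),(255,0,255))
th=np.linspace(0,6.28,40);draw(np.c_[p[0]+.018*np.cos(th),p[1]+.018*np.sin(th),0*th+p[2]-.0733+.045],(255,0,255))
cv2.imwrite("pics/c4.png",cv2.resize(np.vstack([raw,im]),None,fx=.5,fy=.5,interpolation=3)[...,::-1])
E
```

```text
[ 0.59373419 -0.1203901   0.17708363] 7.35
24.371384099228536
```

View pics/c4.png

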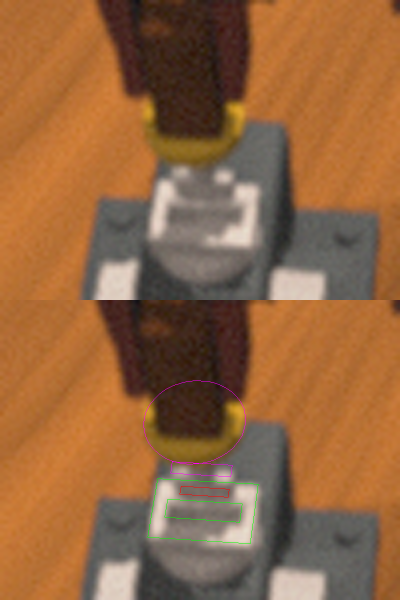

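The overlay matches the collar and blade, so the TCP-based driver model holds. The scene camera puts the slot (display about (205,517)) roughly 3–4 mm nearer the camera than the blade. I'll move most of that way, go lower and compare again.

Call:
send_rows:
  rows:
    - [[1.5,-2.5,-2],0,15]
    - [[1.5,-2.5,-5],0,15]
    - [[1.5,-2.5,-5],0,15]
    - [[1.5,-2.5,-5],0,15]
    - [[1.5,-2.5,-5],0,15]

```text
clock: 7.77
ee_pos: [0.5953, -0.123, 0.1722]
tool_rot: [[-0.413, 0.911, 0.003], [0.911, 0.412, 0.004], [0.003, 0.005, -1.0]]
ft_force: [0.9, -0.1, -0.5]
width: 0.0237
```

```bash
cat > chk.py <<'E'
from h import *
import sys
s=r.grab_frame("scene");w=r.grab_frame("wrist")
o=r.get_obs();print(o["ee_pos"],o["ft_force"],o["clock"])
x0,y0,k=250,205,8
im=cv2.resize(s["color"][y0:y0+50,x0:x0+50],None,fx=k,fy=k,interpolation=2)
raw=im.copy()
def draw(P,c):
    uv=((proj(s,P)+.5-[x0,y0])*k).round().astype(np.int32); cv2.polylines(im,[uv],True,c,1)
def rect(c,z,ang,L,W):
    a=np.radians(ang);e=np.array([np.cos(a),np.sin(a)]);n=np.array([-e[1],e[0]])
    return [[*(np.array(c)+i*L/2*e+j*W/2*n),z] for i,j in((1,1),(1,-1),(-1,-1),(-1,1))]
p=o["ee_pos"]; yaw=np.degrees(np.arctan2(o["tool_rot"][1][0],o["tool_rot"][0][0]))-90; print(yaw)
draw(rect((.595,-.1242),.097,24.4,.028,.008),(0,255,0))
draw(rect((.595,-.1242),.097,24.4,.038,.026),(0,255,0))
draw(rect(p[:2],p[2]-.0733,yaw,.018,.0035),(255,0,0))
wc=cv2.resize(w["color"][170:300,260:390],(200,200),interpolation=2)
cv2.imwrite(f"pics/{sys.argv[1]}.png",np.hstack([raw,im])[...,::-1])
wr=cv2.resize(w["color"][150:290,240:400],(800,700)) [:200*3]
if len(sys.argv)>2: cv2.imwrite(f"pics/{sys.argv[1]}.png",np.vstack([np.hstack([raw,im])[100:],cv2.resize(w["color"][170:260,240:400],(800,300))])[...,::-1])
E
python3 chk.py c5 w
```

```text
[ 0.59530349 -0.12287236  0.17222577] [-0.23754686  0.28919269 -2.05596856] 7.8667
24.368089710213127
```

View pics/c5.png

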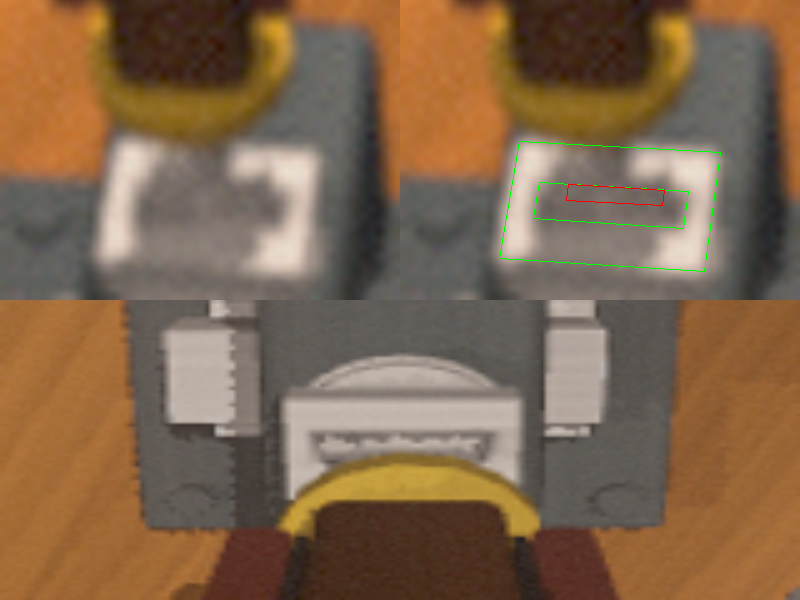

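```bash
python3 - <<'E'
from h import *
np.set_printoptions(precision=4,suppress=True)
w=r.grab_frame("wrist");o=r.get_obs();p=o["ee_pos"]
e=np.array([np.cos(np.radians(24.4)),np.sin(np.radians(24.4))]);n=np.array([-e[1],e[0]])
f=lambda x,y:(240+x/5,170+(y-300)*.3)
for nm,pts,d,z in (("head edge",[(285,393),(522,393)],.013,.097),("slot edge",[(313,431),(495,431)],.004,.097),("collar",[(282,520),(541,520)],0,p[2]-.0733+.053),("collar near edge mid",[(410,455)],.018,p[2]-.0733+.049)):
    P=wz(w,[f(*q) for q in pts],z)[:,:2]; c=P.mean(0)-d*n
    print(nm,c,"in slot axes rel TCP mm",1e3*np.array([(c-p[:2])@e,(c-p[:2])@n]), "len",np.linalg.norm(P[0]-P[-1]))
E
```

```text
head edge [ 0.5957 -0.1221] in slot axes rel TCP mm [0.7537 0.5429] len 0.03808604439545312
slot edge [ 0.5961 -0.1227] in slot axes rel TCP mm [ 0.8338 -0.1302] len 0.029570983323317247
collar [ 0.595  -0.1182] in slot axes rel TCP mm [1.6775 4.3912] len 0.03345280594579146
collar near edge mid [ 0.5973 -0.1238] in slot axes rel TCP mm [ 1.4821 -1.623 ] len 0.0
```

Call:
send_rows:
  rows:
    - [[0.5,0,-2],0,15]
    - [[0.5,0,-4],0,15]
    - [[0.5,0,-5.5],0,15]
    - [[0.5,0,-5.5],0,15]

```text
clock: 8.25
ee_pos: [0.5956, -0.1228, 0.1663]
tool_rot: [[-0.413, 0.911, 0.003], [0.911, 0.413, 0.005], [0.003, 0.004, -1.0]]
ft_force: [0.1, -0.6, -1.1]
width: 0.0238
```

Call:
send_rows:
  rows:
    - [[0,0,-2],0,15]
    - [[0,0,-4],0,15]
    - [[0,0,-4],0,15]
    - [[0,0,-4],0,15]

```text
clock: 8.58
ee_pos: [0.5954, -0.1227, 0.162]
tool_rot: [[-0.413, 0.911, 0.002], [0.911, 0.413, 0.005], [0.003, 0.004, -1.0]]
ft_force: [-0.2, -0.4, -2.1]
width: 0.0237
```

```bash
python3 - <<'E'
from h import *
o=r.get_obs();np.set_printoptions(precision=4,suppress=True);print(o["ee_pos"],o["ft_force"],o["wrist_torque"],o["joints"],o["clock"])
E
```

```text
[ 0.5954 -0.1227  0.162 ] [-0.2023 -0.4474 -2.0528] [0.0218 0.0108 0.0362] [-0.2833  0.4808  0.5687  1.7381 -0.3046  1.0096  0.8231] 8.5833
```

The tip is about 8 mm down in the slot with no resistance. Next I'll turn clockwise in small steps and log the wrist torque about z.

```bash
cat > tq.py <<'E'
from h import *
np.set_printoptions(precision=4,suppress=True)
L=[]
for i in range(3):
    o=r.get_obs();L.append([o["wrist_torque"][2],*o["ft_force"]]); 
    if i<2: r.grab_frame("top")
R=o["tool_rot"];L=np.array(L)
print("yaw",round(float(np.arctan2(R[1][0],R[0][0])),4),"tz",L[:,0],"mean",L[:,0].mean().round(4),"F",L[:,1:].mean(0),"p",o["ee_pos"],"t",o["clock"])
E
python3 tq.py
```

```text
yaw 1.9961 tz [ 0.0362  0.0303 -0.0147] mean 0.0173 F [-0.1234 -0.4703 -1.6488] p [ 0.5956 -0.1228  0.1622] t 8.6833
```

Call:
send_rows:
  rows:
    - [[0,0,0],-0.05,15]
    - [[0,0,0],-0.1,15]
    - [[0,0,0],-0.15,15]
    - [[0,0,0],-0.15,15]

```text
clock: 9.02
ee_pos: [0.5958, -0.1222, 0.1624]
tool_rot: [[-0.27, 0.963, 0.004], [0.963, 0.27, 0.005], [0.003, 0.005, -1.0]]
ft_force: [-0.8, 1.8, -1.3]
width: 0.0241
```

```bash
python3 tq.py
```

```text
yaw 1.8483 tz [ 0.0749  0.0851 -0.005 ] mean 0.0517 F [-0.4732  1.3761 -1.0437] p [ 0.5957 -0.1223  0.1623] t 9.1167
```

Call:
send_rows:
  rows:
    - [[0,0,0],-0.04,15]
    - [[0,0,0],-0.08,15]
    - [[0,0,0],-0.12,15]
    - [[0,0,0],-0.12,15]

```text
clock: 9.45
ee_pos: [0.5959, -0.1222, 0.1624]
tool_rot: [[-0.157, 0.988, 0.004], [0.988, 0.157, 0.004], [0.003, 0.005, -1.0]]
ft_force: [0.8, 1.3, -0.8]
width: 0.024
```

```bash
python3 tq.py
```

```text
yaw 1.7306 tz [ 0.0355  0.0024 -0.0258] mean 0.004 F [ 0.4203  1.1441 -1.1943] p [ 0.5957 -0.1223  0.1624] t 9.55
```

```bash
cat > tq.py <<'E'
from h import *
import sys
np.set_printoptions(precision=3,suppress=True,linewidth=150)
L=[];n=int(sys.argv[1])
for i in range(n):
    o=r.get_obs();L.append([o["wrist_torque"][2],o["joint_torque"][6],*o["ft_force"]]); 
    if i<n-1: r.grab_frame("top")
R=o["tool_rot"];L=np.array(L)
print("yaw",round(float(np.arctan2(R[1][0],R[0][0])),4),"tz",L[:,0],"mean",L[:,0].mean().round(4),"j7",L[:,1],L[:,1].mean().round(4),"F",L[:,2:].mean(0),"t",o["clock"],"j7 ang",o["joints"][6])
E
python3 tq.py 6
```

```text
yaw 1.729 tz [-0.026  0.001 -0.006 -0.001 -0.018  0.044] mean -0.001 j7 [-0.132 -0.03   0.005  0.012  0.011  0.008] -0.0209 F [ 0.268  1.009 -1.692] t 9.8 j7 ang 0.5903645166803488
```

Call:
send_rows:
  rows:
    - [[0,0,0],-0.05,15]
    - [[0,0,0],-0.1,15]
    - [[0,0,0],-0.15,15]
    - [[0,0,0],-0.15,15]

```text
clock: 10.13
ee_pos: [0.5958, -0.1224, 0.1624]
tool_rot: [[-0.006, 1.0, 0.005], [1.0, 0.006, 0.003], [0.003, 0.005, -1.0]]
ft_force: [0.1, 0.7, -2.0]
width: 0.0238
```

```bash
python3 tq.py 6
```

```text
yaw 1.5801 tz [ 0.054  0.007  0.005  0.015  0.002 -0.027] mean 0.0094 j7 [-0.79  -0.481 -0.173 -0.043  0.002  0.015] -0.245 F [-0.078  0.277 -1.527] t 10.3833 j7 ang 0.46180005793519086
```

Call:
send_rows:
  rows:
    - [[0,0,0],-0.05,15]
    - [[0,0,0],-0.1,15]
    - [[0,0,0],-0.15,15]

```text
clock: 10.63
ee_pos: [0.5958, -0.1225, 0.1624]
tool_rot: [[0.142, 0.99, 0.006], [0.99, -0.142, 0.003], [0.003, 0.005, -1.0]]
ft_force: [0.5, 0.6, -1.6]
width: 0.0236
```

```bash
python3 tq.py 6
```

```text
yaw 1.432 tz [ 0.041 -0.078 -0.005  0.016  0.01  -0.044] mean -0.0099 j7 [ 0.831  0.565 -0.753 -0.347 -0.11  -0.018] 0.028 F [ 0.259  0.197 -1.64 ] t 10.8833 j7 ang 0.33438525411768244
```

Call:
send_rows:
  rows:
    - [[0,0,0],-0.05,15]
    - [[0,0,0],-0.1,15]
    - [[0,0,0],-0.15,15]

```text
clock: 11.13
ee_pos: [0.5957, -0.1226, 0.1624]
tool_rot: [[0.286, 0.958, 0.006], [0.958, -0.286, 0.002], [0.004, 0.005, -1.0]]
ft_force: [0.6, 0.5, -2.6]
width: 0.0237
```

```bash
python3 tq.py 6
```

```text
yaw 1.2842 tz [ 0.107  0.025  0.03   0.02  -0.02  -0.027] mean 0.0224 j7 [ 0.829  0.552 -0.749 -0.341 -0.104 -0.014] 0.0289 F [ 0.212 -0.021 -1.32 ] t 11.3833 j7 ang 0.2077733879858199
```

The j7 torque sequence repeats to about 0.01 N·m between identical steps, so it makes a good touch detector. I'll continue with the same step.

Call:
send_rows:
  rows:
    - [[0,0,0],-0.05,15]
    - [[0,0,0],-0.1,15]
    - [[0,0,0],-0.15,15]

```text
clock: 11.63
ee_pos: [0.5956, -0.1225, 0.1624]
tool_rot: [[0.423, 0.906, 0.006], [0.906, -0.423, 0.001], [0.004, 0.005, -1.0]]
ft_force: [0.8, -0.5, -2.2]
width: 0.0238
```

```bash
python3 tq.py 6
```

```text
yaw 1.1364 tz [ 0.095 -0.032 -0.007 -0.015 -0.037  0.031] mean 0.0058 j7 [ 0.825  0.547 -0.747 -0.34  -0.104 -0.014] 0.0277 F [ 0.194  0.272 -1.619] t 11.8833 j7 ang 0.08185841749681053
```

Call:
send_rows:
  rows:
    - [[0,0,0],-0.05,15]
    - [[0,0,0],-0.1,15]
    - [[0,0,0],-0.15,15]

```text
clock: 12.13
ee_pos: [0.5955, -0.1225, 0.1624]
tool_rot: [[0.552, 0.834, 0.006], [0.834, -0.552, 0.001], [0.004, 0.004, -1.0]]
ft_force: [2.0, -0.0, -1.3]
width: 0.0238
```

```bash
python3 tq.py 6; python3 chk.py c6
```

```text
yaw 0.9888 tz [-0.013  0.006 -0.019  0.027  0.035  0.037] mean 0.0122 j7 [ 0.82   0.543 -0.746 -0.342 -0.107 -0.018] 0.025 F [ 0.712  0.473 -1.28 ] t 12.3833 j7 ang -0.043403549111347785
[ 0.59525178 -0.12244681  0.16240085] [ 0.16691895  0.92456809 -1.72859892] 12.4833
-33.3961660543856
```

View pics/c6.png

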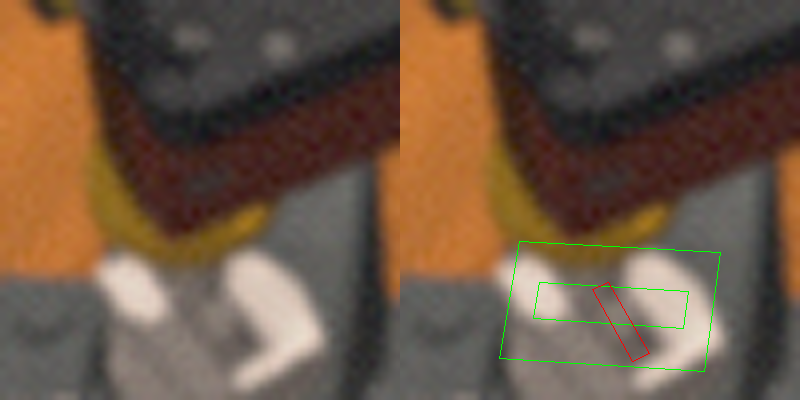

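The head has turned with the blade (its bright edges now run at about −30°), so the driver is engaged. There's no touch in the torque yet. I'll continue.

Call:
send_rows:
  rows:
    - [[0,0,0],-0.05,15]
    - [[0,0,0],-0.1,15]
    - [[0,0,0],-0.15,15]

```text
clock: 12.73
ee_pos: [0.5955, -0.1224, 0.1625]
tool_rot: [[0.67, 0.742, 0.006], [0.742, -0.67, 0.0], [0.004, 0.004, -1.0]]
ft_force: [1.6, 0.8, -2.0]
width: 0.0236
```

```bash
python3 tq.py 6
```

```text
yaw 0.84 tz [ 0.011  0.038  0.049  0.028  0.    -0.03 ] mean 0.0162 j7 [ 0.813  0.551 -0.749 -0.352 -0.119 -0.03 ] 0.019 F [ 1.053  0.492 -1.688] t 12.9833 j7 ang -0.16896949920381227
```

Call:
send_rows:
  rows:
    - [[0,0,0],-0.05,15]
    - [[0,0,0],-0.1,15]
    - [[0,0,0],-0.15,15]

```text
clock: 13.23
ee_pos: [0.5956, -0.1223, 0.1625]
tool_rot: [[0.772, 0.636, 0.006], [0.636, -0.772, -0.001], [0.004, 0.004, -1.0]]
ft_force: [2.1, -0.1, -3.0]
width: 0.0241
```

```bash
python3 tq.py 6
```

```text
yaw 0.6922 tz [ 0.09  -0.037  0.015  0.013  0.015 -0.013] mean 0.0137 j7 [ 0.81   0.537 -0.751 -0.351 -0.119 -0.03 ] 0.0162 F [ 1.229  0.728 -1.644] t 13.4833 j7 ang -0.2931863767665065
```

Call:
send_rows:
  rows:
    - [[0,0,0],-0.05,15]
    - [[0,0,0],-0.1,15]
    - [[0,0,0],-0.15,15]

```text
clock: 13.73
ee_pos: [0.5958, -0.1223, 0.1626]
tool_rot: [[0.857, 0.516, 0.006], [0.516, -0.857, -0.001], [0.005, 0.004, -1.0]]
ft_force: [2.6, 1.2, -2.5]
width: 0.0234
```

```bash
python3 tq.py 6
```

```text
yaw 0.5447 tz [ 0.018 -0.059  0.074 -0.001  0.036  0.02 ] mean 0.0146 j7 [ 0.786  0.516 -0.756 -0.357 -0.126 -0.039] 0.004 F [ 2.005  0.783 -1.876] t 13.9833 j7 ang -0.4167998480575508
```

Call:
send_rows:
  rows:
    - [[0,0,0],-0.05,15]
    - [[0,0,0],-0.1,15]
    - [[0,0,0],-0.15,15]

```text
clock: 14.23
ee_pos: [0.596, -0.1222, 0.1626]
tool_rot: [[0.923, 0.384, 0.006], [0.384, -0.923, -0.002], [0.005, 0.004, -1.0]]
ft_force: [4.0, -0.3, -4.0]
width: 0.0237
```

```bash
python3 tq.py 6
```

```text
yaw 0.397 tz [0.116 0.024 0.012 0.004 0.066 0.061] mean 0.0474 j7 [ 0.75   0.482 -0.776 -0.375 -0.145 -0.059] -0.0207 F [ 3.544  0.618 -2.577] t 14.4833 j7 ang -0.5401105849303983
```

There's now a clear torque rise: j7 shifted by 0.036 N·m over 0.15 rad, about 0.008 N·m per N, after about −0.02 in the previous step. That puts touch near yaw 0.64 and the load at about 7 N. I'll add a slight nudge, hold, ease back within the slot play, and withdraw.

Call:
send_rows:
  rows:
    - [[0,0,0],-0.015,15]
    - [[0,0,0],-0.03,15]
    - [[0,0,0],-0.03,15]
    - [[0,0,0],-0.03,15]

```text
clock: 14.82
ee_pos: [0.596, -0.1222, 0.1627]
tool_rot: [[0.933, 0.359, 0.006], [0.359, -0.933, -0.002], [0.005, 0.005, -1.0]]
ft_force: [3.4, 0.2, -3.4]
width: 0.0241
```

```bash
python3 tq.py 5
```

```text
yaw 0.3672 tz [0.021 0.09  0.045 0.102 0.055] mean 0.0623 j7 [-0.152 -0.106 -0.089 -0.083 -0.082] -0.1025 F [ 3.731  0.698 -3.251] t 15.0167 j7 ang -0.5649077839924547
```

Call:
send_rows:
  rows:
    - [[0,0,0],0.04,15]
    - [[0,0,0],0.08,15]
    - [[0,0,0],0.08,15]
    - [[0,0,0],0.08,15]

```text
clock: 15.35
ee_pos: [0.5955, -0.1221, 0.1626]
tool_rot: [[0.902, 0.431, 0.005], [0.431, -0.902, -0.001], [0.004, 0.004, -1.0]]
ft_force: [0.9, 1.9, -1.7]
width: 0.0238
```

```bash
python3 tq.py 5
```

```text
yaw 0.4464 tz [ 0.     0.029  0.017 -0.048  0.089] mean 0.0174 j7 [ 0.18   0.045 -0.003 -0.017 -0.019] 0.0371 F [ 0.748  1.275 -1.924] t 15.55 j7 ang -0.4988766315126588
```

The settled j7 torque of −0.082 under load agrees with about 7–8 N. With the blade eased off, I'll lift straight out.

Call:
send_rows:
  rows:
    - [[0,0,4],0,15]
    - [[0,0,8],0,15]
    - [[0,0,14],0,15]
    - [[0,0,25],0,15]
    - [[0,0,40],0,15]
    - [[0,0,55],0,15]
    - [[0,0,60],0,15]

```text
clock: 16.13
ee_pos: [0.5963, -0.1231, 0.2255]
tool_rot: [[0.902, 0.431, 0.009], [0.431, -0.902, -0.002], [0.007, 0.006, -1.0]]
ft_force: [1.5, 0.0, -0.6]
width: 0.0237
```

Call:
send_rows:
  rows:
    - [[-1,30,0],0.1,15]
    - [[-2,60,0],0.22,15]
    - [[-4,95,0],0.34,15]
    - [[-5,130,0],0.46,15]
    - [[-6,165,0],0.58,15]
    - [[-8,200,0],0.7,15]
    - [[-10,230,0],0.82,15]
    - [[-11,250,0],0.94,15]

```text
clock: 16.8
ee_pos: [0.5846, 0.1308, 0.2256]
tool_rot: [[0.175, 0.985, 0.007], [0.985, -0.175, 0.007], [0.008, 0.005, -1.0]]
ft_force: [0.4, -0.3, -1.2]
width: 0.0236
```

```bash
python3 tq.py 1; python3 -c "
from h import *
print(r.get_obs()['ee_pos'])"
```

```text
yaw 1.395 tz [-0.037] mean -0.0365 j7 [-1.801] -1.801 F [ 0.414 -0.331 -1.229] t 16.8 j7 ang -0.15721808877446605
[0.58463066 0.13081924 0.22557932]
```

Call:
send_rows:
  rows:
    - [[-1,25,0],0.12,15]
    - [[-2,45,0],0.24,15]
    - [[-2.5,50,0],0.36,15]
    - [[-2.5,50,-10],0.48,15]
    - [[-2.5,50,-25],0.6,15]
    - [[-2.5,50,-40],0.7,15]
    - [[-2.5,50,-60],0.7,15]
    - [[-2.5,50,-78],0.7,15]

```text
clock: 17.47
ee_pos: [0.5822, 0.1804, 0.1472]
tool_rot: [[-0.501, 0.866, 0.001], [0.866, 0.501, 0.009], [0.007, 0.006, -1.0]]
ft_force: [-1.4, -0.1, -1.9]
width: 0.0234
```

Call:
send_rows:
  rows:
    - [[0,0,0],0,15]
    - [[0,0,0],0,15]
    - [[0,0,0],0,15]

```text
clock: 17.72
ee_pos: [0.5828, 0.1801, 0.1482]
tool_rot: [[-0.5, 0.866, 0.002], [0.866, 0.5, 0.009], [0.007, 0.007, -1.0]]
ft_force: [0.5, -0.8, -1.6]
width: 0.024
```

```bash
python3 - <<'E'
from h import *
s=r.grab_frame("scene");w=r.grab_frame("wrist")
o=r.get_obs();p=o["ee_pos"];R=o["tool_rot"];print(p,R,o["clock"])
c=proj(s,[.584,.179,.055])[0].astype(int);x0,y0,k=c[0]-30,c[1]-35,8
im=cv2.resize(s["color"][y0:y0+60,x0:x0+50],None,fx=k,fy=k,interpolation=2)
def draw(P,c):
    uv=((proj(s,P)+.5-[x0,y0])*k).round().astype(np.int32); cv2.polylines(im,[uv],True,c,1)
def rect(c,z,ang,L,W):
    a=np.radians(ang);e=np.array([np.cos(a),np.sin(a)]);n=np.array([-e[1],e[0]])
    return [[*(np.array(c)+i*L/2*e+j*W/2*n),z] for i,j in((1,1),(1,-1),(-1,-1),(-1,1))]
yaw=np.degrees(np.arctan2(R[1][0],R[0][0]))-90
draw(rect((.5835,.1785),.05,29.6,.07,.08),(0,255,0));draw(rect((.5835,.1785),.05,29.6,.03,.012),(0,255,0))
draw(rect(p[:2],p[2]-.0733,yaw,.018,.0035),(255,0,0))
th=np.linspace(0,6.28,40);draw(np.c_[p[0]+.018*np.cos(th),p[1]+.018*np.sin(th),0*th+p[2]-.0733+.045],(255,0,255))
wc=cv2.resize(w["color"][160:280,250:350],(400,480),interpolation=2)
cv2.imwrite("pics/c7.png",np.hstack([im,wc])[...,::-1])
E
```

```text
[0.58303485 0.18049499 0.14853736] [[-0.50047506  0.86574534  0.0031163 ]
 [ 0.86572157  0.50042518  0.01004042]
 [ 0.00713297  0.00772283 -0.99994474]] 17.8167
```

View pics/c7.png

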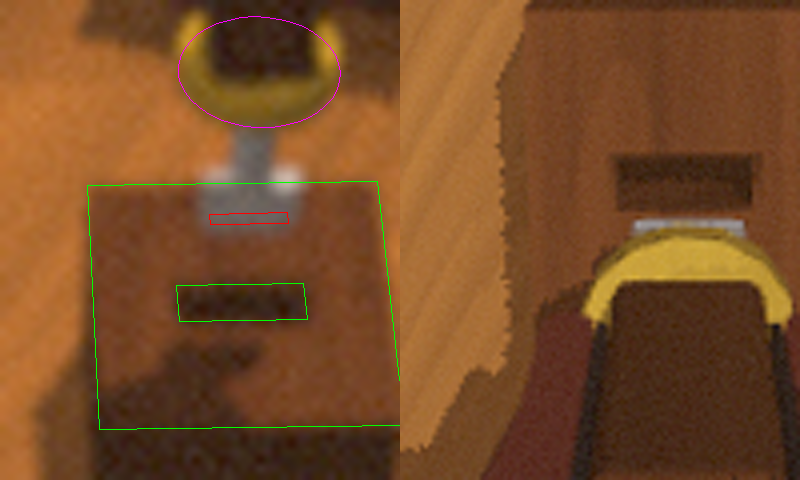

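The hole shows clearly at (242,303) in the scene crop and (685,182) in the wrist crop, with the blade aligned to within about 2 mm. I'll insert.

Call:
send_rows:
  rows:
    - [[-0.3,-1.2,-10],0,15]
    - [[-0.3,-1.2,-20],0,15]
    - [[-0.3,-1.2,-28],0,15]
    - [[-0.3,-1.2,-34],0,15]
    - [[-0.3,-1.2,-38],0,15]

```text
clock: 18.23
ee_pos: [0.5821, 0.1791, 0.1091]
tool_rot: [[-0.5, 0.866, 0.002], [0.866, 0.5, 0.009], [0.007, 0.006, -1.0]]
ft_force: [0.1, 0.6, -1.3]
width: 0.0239
```

Call:
send_rows:
  rows:
    - [[0,0,-8],0,15]
    - [[0,0,-16],0,15]
    - [[0,0,-22],0,15]
    - [[0,0,-28],0,15]
    - [[0,0,-30],0,15]
    - [[0,0,-30],0,15]

```text
clock: 18.73
ee_pos: [0.582, 0.179, 0.0788]
tool_rot: [[-0.5, 0.866, 0.001], [0.866, 0.5, 0.009], [0.007, 0.005, -1.0]]
ft_force: [0.1, 0.5, -0.7]
width: 0.0239
```

Call:
send_rows:
  rows:
    - [[0,0,0],0,30]
    - [[0,0,0],0,40]
    - [[0,0,0],0,70]
    - [[0,0,0],0,70]
    - [[0,0,0],0,70]
    - [[0,0,0],0,70]
    - [[0,0,0],0,70]
    - [[0,0,0],0,70]

```text
clock: 19.4
ee_pos: [0.582, 0.179, 0.0788]
tool_rot: [[-0.5, 0.866, 0.001], [0.866, 0.5, 0.009], [0.007, 0.006, -1.0]]
ft_force: [0.7, -0.1, 0.0]
width: 0.0694
```

Call:
send_rows:
  rows:
    - [[0,0,0],0,70]
    - [[0,0,0],0,70]
    - [[0,0,10],0,70]
    - [[0,0,35],0,70]
    - [[0,0,70],0,70]
    - [[0,0,100],0,70]
    - [[0,0,130],0,70]
    - [[-30,0,140],0,70]

```text
clock: 20.07
ee_pos: [0.5572, 0.1787, 0.2241]
tool_rot: [[-0.499, 0.867, 0.01], [0.867, 0.498, 0.011], [0.004, 0.014, -1.0]]
ft_force: [0.2, 0.2, 0.9]
width: 0.07
```

Call:
send_rows:
  rows:
    - [[-40,10,0],0,70]
    - [[-80,20,0],0,70]
    - [[-110,25,0],0,70]
    - [[-130,25,0],0,70]

```text
clock: 20.4
ee_pos: [0.4243, 0.2046, 0.2247]
tool_rot: [[-0.501, 0.866, 0.009], [0.866, 0.5, 0.012], [0.006, 0.014, -1.0]]
ft_force: [-0.2, -0.2, -0.1]
width: 0.0702
```

```bash
python3 - <<'E'
from h import *
np.set_printoptions(precision=4,suppress=True)
s=r.grab_frame("scene");t=r.grab_frame("top");o=r.get_obs();print(o["ee_pos"],o["width"],o["ft_force"],o["clock"])
for f in (s,t):
    for l in ["driver","stand","block","stapler","paperweight","dish"]:
        print(l,[(np.round(d["position"],4),round(d["p"],2)) for d in r.spot_in(f,l)[:2]])
c=proj(s,[.584,.179,.055])[0].astype(int);c2=proj(s,[.595,-.124,.06])[0].astype(int)
g=lambda c:cv2.resize(s["color"][c[1]-40:c[1]+40,c[0]-40:c[0]+40],(400,400),interpolation=2)
cv2.imwrite("pics/c8.png",np.hstack([g(c),g(c2)])[...,::-1])
E
```

```text
[0.4244 0.2042 0.2249] 0.07000468981163077 [0.959  0.3002 0.2024] 20.5
driver [(array([0.5866, 0.1676, 0.094 ]), 0.68), (array([ 0.5917, -0.1279,  0.0949]), 0.47)]
stand [(array([0.5959, 0.1552, 0.0466]), 0.69), (array([0.745 , 0.1621, 0.0468]), 0.51)]
block [(array([ 0.6043, -0.1374,  0.0297]), 0.75)]
stapler [(array([0.7454, 0.1635, 0.0469]), 0.62)]
paperweight []
dish [(array([0.7553, 0.0042, 0.0149]), 0.84)]
driver [(array([0.5815, 0.1704, 0.1208]), 0.82)]
stand [(array([0.5768, 0.1726, 0.0531]), 0.91)]
block [(array([ 0.5665, -0.1312,  0.0285]), 0.59)]
stapler [(array([ 0.7471, -0.1668,  0.0231]), 0.73), (array([0.74  , 0.1809, 0.0548]), 0.57)]
paperweight [(array([ 0.7479, -0.1684,  0.0233]), 0.73)]
dish [(array([ 0.7566, -0.0023,  0.0171]), 0.56)]
```

View pics/c8.png

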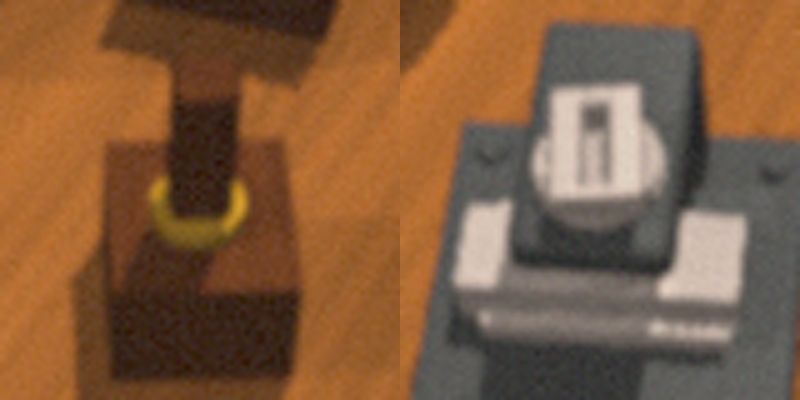

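The driver is seated upright with its collar on the stand, at (200,215) in the left half. In the right half the screw's slot has turned about 85° and the block is still in place. Handing in.

```bash
python3 -c "
from rig import r
print(r.hand_in())"
```

```text
the job is handed in; nothing more can be done
None
```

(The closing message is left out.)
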